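# Code the batch plate for the packed meals

### The job

On the batch coder, roll the three thumbwheels so that they read 4 3 6 (from left to right as seen from the robot's side), each digit squarely on top; only then press the white round print key fully down and let it go. Then tip the metal plate up out of its nest by pressing its end nearest the robot, pick it up and lay it flat on the middle of the lid of the single meal bowl. Do not push the bowl about, and leave the stack of two bowls and the bread rolls alone.

Things in the scene. Friction and masses are not known exactly. Their poses are not given: they have to be found in the camera images.
- coder: grey batch coder, bolted down: 160 (x) by 300 mm (y), deck 45 mm above the table. Origin at the table under its centre; x points away from the robot's side, y left, z up. Along y, all at x 0: nest with plate +100 mm; wheels +12, -28, -68; print key -122. The nest is a pocket 104 by 54 mm, level with the deck: 2 mm round the plate, no room for fingers; 37 mm deep, hollow under the plate
- wheel_left (a joint): left thumbwheel, white, 60 mm across, 22 mm wide, its upper half above the deck. Ten black digits round the rim, 0.628 rad apart, upright for a reader on the robot's side. Value = 0.628 x the digit on top; rolling the top away from the robot's side (coder +x) raises it. Stops just below 0 and above 9. Smooth, no detents, about 0.7 N at the rim, stays put; a fingertip pressing 3 to 6 N on top and drawn along coder x rolls it
- wheel_mid (a joint): middle thumbwheel, white, 60 mm across, 22 mm wide, its upper half above the deck. Ten black digits round the rim, 0.628 rad apart, upright for a reader on the robot's side. Value = 0.628 x the digit on top; rolling the top away from the robot's side (coder +x) raises it. Stops just below 0 and above 9. Smooth, no detents, about 0.7 N at the rim, stays put; a fingertip pressing 3 to 6 N on top and drawn along coder x rolls it
- wheel_right (a joint): right thumbwheel, white, 60 mm across, 22 mm wide, its upper half above the deck. Ten black digits round the rim, 0.628 rad apart, upright for a reader on the robot's side. Value = 0.628 x the digit on top; rolling the top away from the robot's side (coder +x) raises it. Stops just below 0 and above 9. Smooth, no detents, about 0.7 N at the rim, stays put; a fingertip pressing 3 to 6 N on top and drawn along coder x rolls it
- wheel_left_top (a point): fixed point of the coder: the top of the left wheel's rim, 75 mm above the table, over its axle, which runs along coder y. Wheels stand 40 mm apart. Axes as the coder's
- wheel_mid_top (a point): fixed point of the coder: the top of the middle wheel's rim, 75 mm above the table, over its axle, which runs along coder y. Wheels stand 40 mm apart. Axes as the coder's
- wheel_right_top (a point): fixed point of the coder: the top of the right wheel's rim, 75 mm above the table, over its axle, which runs along coder y. Wheels stand 40 mm apart. Axes as the coder's
- key (a joint): travel of the print key, m: 0 up, 0.006 fully down; springs back; about 5 N when fully down
- key_top (a point): centre of the top of the print key, a round white button of 30 mm diameter on a low black housing on the deck; moves with the key; pressed straight down
- nest (a joint): tilt of the nest's hidden rocking floor that carries the plate, rad: 0 level, 0.55 (stop) fully tipped. Axle along coder y under the plate's middle, 36 mm above the table. It grows as the plate's end nearest the robot (coder -x) is pressed down, with about 2.5 N; the far end rises with the plate, to about 24 mm above the deck, and stays tipped by friction when let go
- plate_mid (a point): centre of the loose plain aluminium batch plate, 100 mm (its x) by 50 mm (its y) by 8 mm (z), 100 g, lying level on the rocking floor in the nest, its top 1 mm below the deck; its long side along coder x
- lid_mid (a point): centre of the flat top of the single white meal bowl's lid, 56 mm above the table. Round bowl, 170 mm across the lid's rim, lid flat within 77 mm of the centre, about 0.5 kg, loose on the table at one side of the coder
- stack: two such bowls, one on the other and fixed together, 112 mm tall, 170 mm across, at the other side of the coder; origin at the centre of its underside. To be left alone
- bun_a: bread roll, 114 by 68 by 56 mm, lying beyond the coder, origin at its underside; to be left alone
- bun_b: another such bread roll; to be left alone
Not all that is in view belongs to the job. Leave any green or red look-alike of the part that bears lid_mid alone.

How it is judged:
By the outcome, as a careful person would: the job done as asked, in the order asked, and still so for the second after the job is handed in, with the robot touching nothing.
It also fails if it takes over 72 s, if anything falls off the work surface, if the arm or the gripper's body presses on something with over 40 N, if the wrist force passes 120 N, or if a joint passes its speed limit or range.

### The arm

A 7-joint arm with a two-finger parallel gripper is mounted at the origin on the work surface. World frame = base frame: x ahead of the robot, y to its left, z up, the work surface at z = 0. Lengths are in mm, angles in rad, forces in N, time in s.
With the tool pointing down it reaches from about 400 to 925 mm from the base axis. Payload 4.1 kg.
Tool frame: the origin (TCP) lies midway between the tips of the shut fingers; the grasp point (between the pads) lies 19 mm behind it; x points along the fingers, y is the direction in which the jaws open and shut, and the axes are right-handed (so a half turn about x gives the same grasp; the last joint's range is limited). The gripper opens to 85 mm and grips with 20 to 120 N. Pads are 22 mm wide; open, the fingers measure 114 mm over their backs; the gripper's body (76 mm by 85 mm) begins 54 mm behind the grasp point. The pads swing forward as they close: fully open they stand 13 mm farther back than shut.
Start: joints at [-1.422, 0.398, 0.045, 1.537, -0.019, 1.207, -0.051], TCP at [159.403, 630.186, 231.347] pointing down, gripper open.
Joint ranges: [-2.82, 2.82], [-0.49, 2.23], [-1.37, 1.46], [0, 2.46], [-1.36, 4.5], [0.23, 2], [-2.94, 2.94]. Speed limits (rad/s): [2.57, 2.57, 3.14, 3.14, 3.14, 3.14, 3.14].

### API

Orientations are given as a unit quaternion [w, x, y, z].
In Python, from cell import ctrl gives the robot as it stands.
- The arm moves only by the tool move_arm, never from a script. Its argument "steps" is text: rows parted by semicolons, each of 5 numbers parted by spaces: the opening, from 0 (shut) to 1 (fully open), then the shift along the world's x, y, z in mm, then the turn about the world's z in rad. In form: fingers x y z turn; .... A call has 1 to 8 rows; each row shifts and turns the commanded pose from where the row before left it; what a row does not reach is not made up. A row lasts 1/10 s, in which the tool goes at most 50 mm and 8.59 degrees, less where a joint would pass 70% of its speed; a pose out of reach is approached as far as the arm can. A call with a gripper value outside its range is refused whole. The fingers move at their own pace and stop on an object; "force" is the grip in N (left out, the last holds). Time passes only in rows, so rows that do not move let the fingers close. It gives the time, the measured TCP pose, the force and the opening at its end, in the units of the state.
- ctrl.observe(): the state, without advancing time (a new reading comes with each control period).
- ctrl.grab_frame(name): name is "scene" or "top" or "wrist"; returns (picture, depth): 384x512x3 uint8, red, green, blue; 384x512 float32, mm along the optical axis (not along the pixel's ray), 0 where there is no reading.
- ctrl.camera_params(name): a dict with "fx", "fy", "cx", "cy" (pixels), "k1" (the pictures are not rectified: a ray, as slopes to the right and down, at radius r is drawn at 1 + k1 r^2 times it, then the intrinsics apply), "R" (3x3) and "t" (3): a world point X has camera coordinates R X + t; the wrist camera has in their place "hand_eye" (4x4, takes a point from camera to tool coordinates, whose origin is the TCP and whose axes are the tool frame's). Camera axes: x right, y down, z forward; pixel columns grow to the right and rows downward; lengths in mm; the calibration is good to about 2 mm. A picture is of the moment at which its call begins: read the wrist's pose just before it. camera_params takes no time and is no camera call.
- ctrl.sign_off(): hands the job in, once; it reports no verdict.
The state is a dict: "t": time; "q": joint angles; "joint_vel": joint speeds; "effort": joint torques, N m; "eef_pos": TCP position; "tcp_rot": TCP orientation; "ft_force": force on the tool from outside, world axes, zero at the start; "torque": the same for the moment, N m; "opening": opening from 0.0 (shut) to 1.0 (fully open).
Only numpy, scipy, OpenCV 4.12 (cv2) and the standard library are available. Lean on these libraries where they do the work, as an engineer would, in place of code of your own. Each camera call takes 0.05 s, during which the arm holds its last target. There are 200 camera calls.

## Working session

There is one attempt and no reset: what is moved stays moved. The work goes in short steps, Python scripts to look and compute and a tool call to move; the robot and the scene stay as the last step left them, time stands still between calls to the robot, and variables do not carry over. Pictures are saved under pics/ and viewed, about 8 in all and at most 12, crops included, and the job is handed in when it is done.

Besides the shell and the picture viewer there is one more tool, called after "Emit:" in YAML: its name, and indented under it one key for each argument. move_arm: Moves the arm, as the interface text tells. Its arguments: {"type":"object","properties":{"steps":{"type":"string"},"force":{"type":"number"}},"required":["steps"]}

```bash
mkdir -p pics; cat > h.py <<'E'
import numpy as np, cv2
from cell import ctrl
def cam(n):
    p=ctrl.camera_params(n)
    if n=="wrist":
        s=ctrl.observe(); w,x,y,z=s["tcp_rot"]
        from scipy.spatial.transform import Rotation as Ro
        T=np.eye(4);T[:3,:3]=Ro.from_quat([x,y,z,w]).as_matrix();T[:3,3]=s["eef_pos"]
        M=T@np.array(p["hand_eye"]); R=M[:3,:3].T; t=-R@M[:3,3]
    else: R=np.array(p["R"]);t=np.array(p["t"])
    return p,R,t
def shot(n,save=None):
    c=cam(n); im,d=ctrl.grab_frame(n)
    if save: cv2.imwrite("pics/"+save,im[:,:,::-1])
    return c,im,d
def ray(c,u,v):
    p=c[0];K=np.array([[p["fx"],0,p["cx"]],[0,p["fy"],p["cy"]],[0,0,1.]])
    q=cv2.undistortPoints(np.array([[[u,v]]],float),K,np.array([p["k1"],0,0,0.])) [0,0]
    return np.array([q[0],q[1],1.])
def at_depth(c,d,u,v):
    return c[1].T@(ray(c,u,v)*d[int(v),int(u)]-c[2])
def at_z(c,u,v,z):
    o=-c[1].T@c[2]; r=c[1].T@ray(c,u,v); return o+r*(z-o[2])/r[2]
def proj(c,X):
    X=c[1]@np.array(X,float)+c[2]; x,y=X[:2]/X[2]; p=c[0]; s=1+p["k1"]*(x*x+y*y)
    return np.array([p["fx"]*x*s+p["cx"],p["fy"]*y*s+p["cy"]])
def rect(c,im,d,org,ex,ey,w,h,s,z):
    "orthophoto of the plane z: not used for depth"
E
python3 - <<'E'
from h import *
s=ctrl.observe();print(s)
for n in("scene","top"):
    c,im,d=shot(n,n+"0.png");np.savez("pics/"+n+"0.npz",im=im,d=d);print(n,c)
a=cv2.imread("pics/scene0.png");b=cv2.imread("pics/top0.png")
E
```

```text
{'t': 0.0, 'q': array([-1.42198031,  0.39919654,  0.0450021 ,  1.53787973, -0.01865964,
        1.20686472, -0.05071414]), 'joint_vel': array([ 0.00124541, -0.0005157 ,  0.00041829, -0.00016015, -0.00218315,
        0.0005392 ,  0.00041575]), 'effort': array([ 4.16642306e-04, -4.75105441e+01,  1.36528943e+00, -2.54229730e+01,
        1.18587411e-02,  9.07363632e-03, -2.18907968e-05]), 'eef_pos': array([159.25614819, 629.54587942, 230.25999677]), 'tcp_rot': array([ 0.70166341,  0.08666132,  0.70171941, -0.08802356]), 'ft_force': array([ 0.07228343,  0.33456635, -0.02667755]), 'torque': array([-0.02235985, -0.00176797, -0.0120204 ]), 'opening': 0.9998658653324072}
scene ({'fx': 347.2916849908226, 'fy': 347.2916849908226, 'cx': 257.38796738898253, 'cy': 185.7191941350082, 'k1': -0.040534042235698696, 'R': array([[-0.30032255,  0.95383362, -0.00279102],
       [ 0.53182238,  0.16501827, -0.83062262],
       [-0.79181521, -0.25093903, -0.55682877]]), 't': array([ 266.58324981, -195.4157802 , 1336.59833995])}, array([[-0.30032255,  0.95383362, -0.00279102],
       [ 0.53182238,  0.16501827, -0.83062262],
       [-0.79181521, -0.25093903, -0.55682877]]), array([ 266.58324981, -195.4157802 , 1336.59833995]))
top ({'fx': 436.35795005569037, 'fy': 436.35795005569037, 'cx': 260.45349141295026, 'cy': 192.46273263157437, 'k1': -0.08712019000202416, 'R': array([[ 0.01211654, -0.99970436, -0.02108038],
       [-0.98359446, -0.00812125, -0.18021094],
       [ 0.17998646,  0.02291807, -0.98340207]]), 't': array([-104.95661311,  540.43986822, 1375.99245168])}, array([[ 0.01211654, -0.99970436, -0.02108038],
       [-0.98359446, -0.00812125, -0.18021094],
       [ 0.17998646,  0.02291807, -0.98340207]]), array([-104.95661311,  540.43986822, 1375.99245168]))
```

View pics/top0.png

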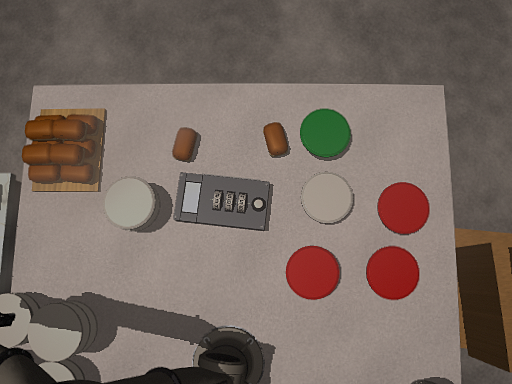

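View pics/scene0.png

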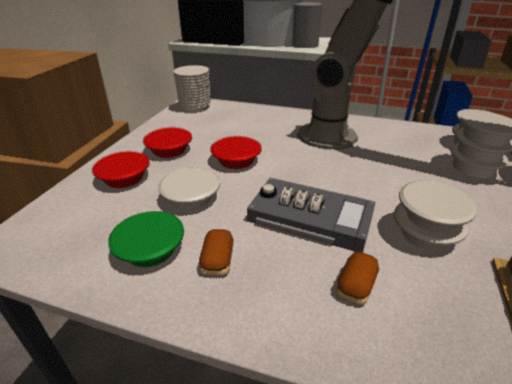

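Candidates for the lid: white at top (327,198) is the single bowl. White at (130,203) is the stack, which looks taller in the scene view. Green (325,133) and red (403,208), (313,272), (392,273) are look-alikes. The coder is at (223,201), with the plate at its left end (191,197). Next I'll measure from top depth.

```bash
python3 - <<'E'
from h import *
c=cam("top");f=np.load("pics/top0.npz");im,d=f["im"],f["d"]
u,v=np.meshgrid(np.arange(512),np.arange(384))
p=c[0];K=np.array([[p["fx"],0,p["cx"]],[0,p["fy"],p["cy"]],[0,0,1.]])
q=cv2.undistortPoints(np.stack([u,v],-1).reshape(-1,1,2).astype(float),K,np.array([p["k1"],0,0,0.])).reshape(384,512,2)
P=(np.dstack([q,np.ones((384,512))])*d[...,None]-c[2])@c[1]
z=P[...,2]
print("table z",np.median(z[300:320,400:420]),np.median(z[90:110,220:250]))
def fit(u0,u1,v0,v1,zl,zh):
    m=np.zeros(z.shape,bool);m[v0:v1,u0:u1]=1
    m&=(z>zl)&(z<zh); return m
for n,b in dict(bowl=(295,362,165,230),stack=(98,162,170,235)).items():
    m=fit(*b,48 if n=="bowl" else 95,130); X=P[m]; 
    (x,y),r=cv2.minEnclosingCircle(X[:,:2].astype(np.float32)); print(n,x,y,r,np.median(X[:,2]),X[:,:2].mean(0),np.median(im[m],0))
m=fit(165,282,165,240,35,95);X=P[m];r=cv2.minAreaRect(X[:,:2].astype(np.float32));print("coder",r,np.median(X[:,2]))
w=fit(165,282,165,240,58,95);X=P[w];print("wheels+",cv2.minAreaRect(X[:,:2].astype(np.float32)),X[:,2].max())
# plate / key by brightness
pl=(im.min(2)>150)&m
n,l,s,cc=cv2.connectedComponentsWithStats(pl.astype(np.uint8))
for i in range(1,n):
    if s[i,4]>15:print(s[i],cc[i],P[l==i].mean(0))
g=cv2.cvtColor(im[:,:,::-1].copy(),cv2.COLOR_BGR2GRAY)
cv2.imwrite("pics/crop1.png",cv2.resize(im[160:240,165:365,::-1],None,fx=4,fy=4,interpolation=cv2.INTER_CUBIC))
E
```

```text
table z 0.797433516070645 0.39132276980461994
bowl 528.2115478515625 -315.0893859863281 85.69610595703125 55.96951874438781 [ 527.01862977 -313.73329155] [162. 151. 139.]
stack 495.9169616699219 315.4385681152344 86.51373291015625 111.62571890832002 [494.65641928 312.47288097] [163. 159. 146.]
coder ((515.3643798828125, 29.465545654296875), (301.6264953613281, 161.93447875976562), 83.96092224121094) 45.57568471540958
wheels+ ((507.7603454589844, -30.544265747070312), (165.17361450195312, 55.863189697265625), 82.82797241210938) 81.02349574151145
[182 182  19  31 422] [190.97156398 196.93838863] [525.4646814  128.76368292  44.05623382]
[254 200   8   8  18] [256.66666667 204.22222222] [499.61896842 -88.19975858  66.92236536]
```

View pics/crop1.png

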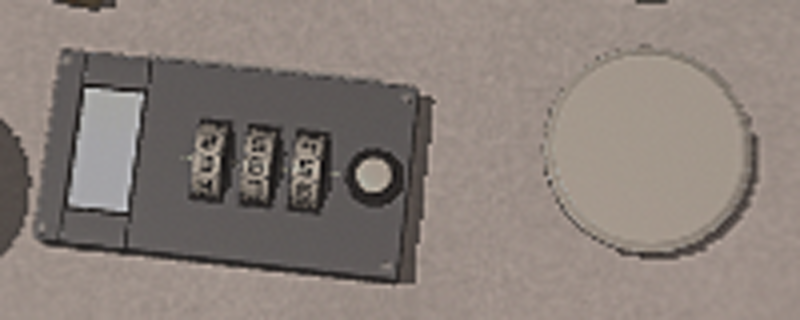

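The crop confirms the choice: the white lid is at (527,-314), z 56, and the coder is centred at about (515,29) with yaw -0.108. I'm moving above the wheels.

Emit:
move_arm:
  steps: "0 15 -40 15 0.02;0 20 -44 15 0.02;0 20 -44 10 0.02;0 20 -44 10 0.02;0 20 -44 5 0.02;0 20 -44 0 0.02;0 20 -44 0 0.02;0 20 -44 0 0"

```text
t: 0.9
eef_pos: [314.5, 280.5, 286.0]
tcp_rot: [0.706, 0.038, 0.706, -0.038]
ft_force: [1.2, 0.9, -0.5]
opening: -0.001
```

Emit:
move_arm:
  steps: "0 22 -44 0 0;0 22 -44 0 0;0 22 -44 0 0;0 22 -40 0 0;0 22 -38 0 0;0 22 -30 0 0;0 15 -20 0 0;0 0 0 0 0"

```text
t: 1.7
eef_pos: [462.3, 19.0, 286.1]
tcp_rot: [0.706, 0.04, 0.706, -0.041]
ft_force: [0.0, 0.7, -0.1]
opening: 0.002
```

```bash
python3 - <<'E'
from h import *
s=ctrl.observe();print(s["t"],s["eef_pos"],s["tcp_rot"],s["ft_force"],s["opening"])
c,im,d=shot("wrist","w1.png");np.savez("pics/w1.npz",im=im,d=d)
print(ctrl.camera_params("wrist"))
for X in [(516.7,41.4,75),(512.4,1.6,75),(508,-38.1,75),(502.2,-91.8,58)]:print(proj(c,X))
E
```

```text
1.7 [462.28429384  18.98203925 286.10968792] [ 0.70620116  0.03986111  0.70568899 -0.04115906] [ 0.04578522  0.68404503 -0.08422688] 0.001845200149880969
{'fx': 275.73352184669255, 'fy': 275.73352184669255, 'cx': 254.63031752616027, 'cy': 187.5550705300378, 'k1': -0.04373404654725416, 'hand_eye': array([[ 7.16513594e-04, -3.14158254e-01,  9.49370359e-01,
        -1.43177586e+02],
       [ 9.99999649e-01, -1.87863072e-04, -8.16890974e-04,
        -6.92795707e-01],
       [ 4.34984675e-04,  9.49370610e-01,  3.14158009e-01,
        -8.07817042e+01],
       [ 0.00000000e+00,  0.00000000e+00,  0.00000000e+00,
         1.00000000e+00]])}
[276.42863424 197.84504808]
[247.22586571 198.02595557]
[218.13466993 198.12077499]
[182.12894193 194.16671343]
```

View pics/w1.png

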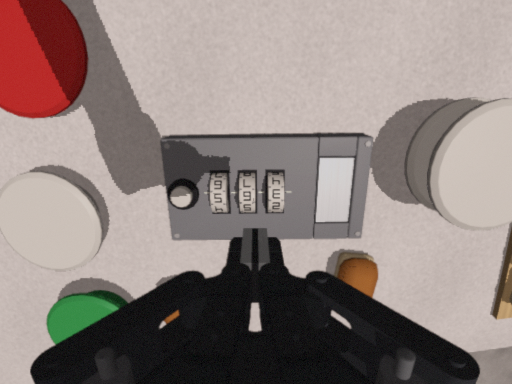

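The wheels are at (276,192), (247,192) and (218,192), the key at (181,197) and the plate at (334,190). They match the projections of my coder pose. I'm going closer to read the digits.

Emit:
move_arm:
  steps: "0 25 -5 -25 0.005;0 25 -5 -25 0;0 25 -5 -25 0;0 25 0 -25 0;0 20 0 -25 0;0 10 0 -15 0;0 0 0 0 0"

```text
t: 2.45
eef_pos: [589.7, 9.8, 143.2]
tcp_rot: [0.704, 0.035, 0.708, -0.036]
ft_force: [-0.7, 0.4, -0.2]
opening: 0.002
```

```bash
cat > wheels.py <<'E'
from h import *
CO=np.array([515.4,29.5]);YAW=-0.108
def w(x,y,z):
    return np.array([CO[0]+x*np.cos(YAW)-y*np.sin(YAW),CO[1]+x*np.sin(YAW)+y*np.cos(YAW),z])
def strips(c,im,dx=0,dy=0):
    out=[]
    for y0 in(12,-28,-68):
        # rows: angle phi from +1.25 (far) at row 0 to -1.25; cols: y from +13 to -13 ; upright for reader
        A=np.linspace(1.25,-1.25,376);Y=np.linspace(13,-13,130)
        M=np.array([[proj(c,w(30*np.sin(a)+dx,y0+y+dy,45+30*np.cos(a))) for y in Y] for a in A]).astype(np.float32)
        s=cv2.remap(im,M[...,0],M[...,1],cv2.INTER_CUBIC)[:,:,::-1].copy()
        cv2.line(s,(0,188),(10,188),(0,0,255),1);cv2.line(s,(119,188),(129,188),(0,0,255),1)
        out+= [s,np.zeros((376,20,3),np.uint8)]
    return np.hstack(out)
E
python3 - <<'E'
from wheels import *
s=ctrl.observe();print(s["t"],s["eef_pos"],s["tcp_rot"],s["ft_force"],s["opening"])
c,im,d=shot("wrist","w2.png");np.savez("pics/w2.npz",im=im,d=d)
S=strips(c,im)
pts=[proj(c,w(0,y,75)) for y in(12,-28,-68)]; print(pts)
u=int(pts[1][0]);v=int(pts[1][1])
cr=cv2.resize(im[max(v-70,0):v+75,u-125:u+125,::-1],None,fx=1.55,fy=1.55*1.6)
cr=cv2.resize(im[max(v-80,0):v+80,max(u-130,0):u+130,::-1],(390,240))
H=np.zeros((376,390,3),np.uint8);H[:240]=cr
cv2.imwrite("pics/w2s.png",np.hstack([S,H])[:, :800])
E
```

```text
2.45 [589.7324953    9.75279618 143.15673722] [ 0.70422294  0.03531296  0.70820422 -0.0356346 ] [-0.67933914  0.43021035 -0.18723963] 0.0017557492215747104
[array([288.60962202, 104.32747124]), array([234.43560652, 103.88579048]), array([180.4556822 , 103.73151483])]
```

View pics/w2s.png

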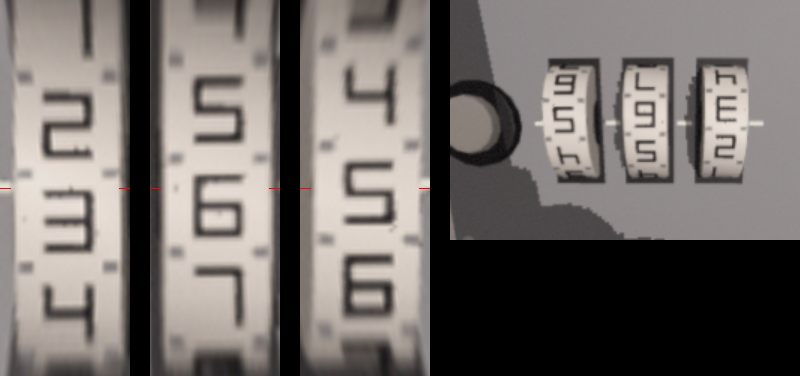

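The strips read left 2.64, middle 5.81 and right 4.95. The targets need tip travel of about +25.6, -52.9 and +19.8 mm along coder x. I start with the left wheel and approach from above.

Emit:
move_arm:
  steps: "0 -25 10 0 0;0 -25 10 -10 0;0 -25 10 -20 0;0 -8 2 -20 0;0 0 0 -8 0;0 0 0 0 0;0 0 0 0 0"

```text
t: 3.2
eef_pos: [509.6, 39.7, 89.4]
tcp_rot: [0.707, 0.037, 0.705, -0.036]
ft_force: [-0.6, 0.8, 0.7]
opening: 0.002
```

Emit:
move_arm:
  steps: "0 -2 1 -6 0;0 0 0 -4 0;0 0 0 0 0;0 0 0 0 0"

```text
t: 3.6
eef_pos: [506.2, 40.5, 78.1]
tcp_rot: [0.706, 0.036, 0.706, -0.036]
ft_force: [-0.2, -0.4, -0.2]
opening: -0.002
```

Emit:
move_arm:
  steps: "0 0 0 -3 0;0 0 0 0 0;0 0 0 0 0"

```text
t: 3.9
eef_pos: [506.2, 40.7, 75.1]
tcp_rot: [0.706, 0.036, 0.706, -0.036]
ft_force: [-0.1, 0.5, -0.4]
opening: -0.002
```

Emit:
move_arm:
  steps: "0 0 0 -1 0;0 0 0 0 0;0 0 0 0 0"

```text
t: 4.2
eef_pos: [506.5, 40.7, 74.7]
tcp_rot: [0.706, 0.037, 0.706, -0.036]
ft_force: [-1.3, 0.0, 4.9]
opening: 0.001
```

Emit:
move_arm:
  steps: "0 0 0 -1 0;0 0 0 0 0"

```text
t: 4.4
eef_pos: [507.5, 40.6, 74.6]
tcp_rot: [0.707, 0.037, 0.705, -0.036]
ft_force: [-2.0, 0.7, 11.7]
opening: 0.002
```

Emit:
move_arm:
  steps: "0 0 0 -0.2 0;0 3 -0.3 1.1 0;0 3 -0.3 0 0;0 3 -0.3 0 0"

```text
t: 4.8
eef_pos: [516.3, 39.7, 75.0]
tcp_rot: [0.707, 0.037, 0.705, -0.036]
ft_force: [-0.7, -0.6, 7.6]
opening: 0.001
```

```bash
python3 - <<'E'
from wheels import *
s=ctrl.observe();print(s["t"],s["eef_pos"],s["ft_force"])
c,im,d=shot("scene","s1.png")
pts=[proj(c,w(0,y,75)) for y in(12,-28,-68)]; print(pts)
E
```

```text
4.8 [516.28909052  39.65878277  74.95407604] [-0.65711216 -0.6421611   7.59574869]
[array([317.11298482, 195.19544267]), array([301.93837987, 191.59965282]), array([287.19359824, 188.10645199])]
```

Emit:
move_arm:
  steps: "0 3 -0.3 0.3 0;0 3 -0.3 0 0;0 3 -0.3 0 0;0 0 0 0 0;0 0 0 8 0;0 0 0 10 0"

```text
t: 5.45
eef_pos: [523.2, 38.9, 92.2]
tcp_rot: [0.705, 0.036, 0.707, -0.036]
ft_force: [0.1, -0.3, -0.1]
opening: -0.003
```

Emit:
move_arm:
  steps: "0 -1 -20 0 0;0 0 -19 0 0;0 0 0 -10 0;0 0 0 -6 0;0 0 0 0 0;0 0 0 -1 0;0 0 0 0 0"

```text
t: 6.15
eef_pos: [523.1, 0.9, 75.2]
tcp_rot: [0.706, 0.036, 0.706, -0.036]
ft_force: [-0.3, -0.2, 1.2]
opening: -0.002
```

Emit:
move_arm:
  steps: "0 0 0 -0.6 0;0 -2 0.2 0 0;0 -4 0.4 0 0;0 -4 0.4 0 0"

```text
t: 6.55
eef_pos: [513.3, 1.1, 75.1]
tcp_rot: [0.707, 0.036, 0.706, -0.036]
ft_force: [0.1, 0.1, 0.8]
opening: 0.003
```

Emit:
move_arm:
  steps: "0 -4 0.4 0 0;0 -4 0.4 0 0;0 -3 0.3 0 0;0 0 0 0 0"

```text
t: 6.95
eef_pos: [501.0, 2.1, 74.6]
tcp_rot: [0.706, 0.036, 0.707, -0.036]
ft_force: [-0.7, -0.3, 2.9]
opening: 0.002
```

Emit:
move_arm:
  steps: "0 0 0 6 0;0 11 -1.2 0 0;0 11 -1.2 0 0;0 0 0 -6 0;0 0 0 -0.5 0;0 -2 0.2 0 0;0 -4 0.4 0 0;0 -4 0.4 0 0"

```text
t: 7.75
eef_pos: [515.4, 0.4, 75.0]
tcp_rot: [0.707, 0.037, 0.705, -0.036]
ft_force: [0.9, 0.5, 6.8]
opening: 0.0
```

Emit:
move_arm:
  steps: "0 -4 0.4 0 0;0 -4 0.4 0 0;0 -3 0.3 0 0;0 0 0 0 0"

```text
t: 8.15
eef_pos: [503.2, 1.7, 74.7]
tcp_rot: [0.706, 0.037, 0.706, -0.036]
ft_force: [-0.6, 0.1, 7.0]
opening: 0.001
```

Emit:
move_arm:
  steps: "0 0 0 8 0;0 -3 -20 0 0;0 -2 -19.6 0 0;0 0 0 -7 0;0 0 0 -0.7 0;0 2 -0.2 0 0;0 3 -0.3 0 0;0 3 -0.3 0 0"

```text
t: 8.95
eef_pos: [506.5, -40.1, 75.0]
tcp_rot: [0.706, 0.036, 0.706, -0.037]
ft_force: [-2.3, -6.4, 6.4]
opening: -0.0
```

Emit:
move_arm:
  steps: "0 3 -0.3 0 0;0 3 -0.3 0 0;0 3 -0.3 0 0;0 2 -0.2 0 0;0 0 0 0 0;0 0 0 10 0"

```text
t: 9.55
eef_pos: [516.0, -39.0, 83.7]
tcp_rot: [0.705, 0.036, 0.707, -0.036]
ft_force: [-0.3, 0.0, -0.0]
opening: -0.001
```

Emit:
move_arm:
  steps: "0 20 10 16 0;0 25 10 16 0;0 25 10 16 0;0 5 10 10 0;0 0 0 0 0;0 0 0 0 0"

```text
t: 10.15
eef_pos: [590.5, 0.6, 141.9]
tcp_rot: [0.705, 0.036, 0.707, -0.036]
ft_force: [-0.1, -1.6, -1.1]
opening: 0.001
```

```bash
cat > look.py <<'E'
import sys
from wheels import *
s=ctrl.observe();print(s["t"],s["eef_pos"],s["ft_force"])
c,im,d=shot("wrist");np.savez("pics/%s.npz"%sys.argv[1],im=im,d=d)
S=strips(c,im)
pts=[proj(c,w(0,y,75)) for y in(12,-28,-68)]
u=int(pts[1][0]);v=int(pts[1][1])
cr=cv2.resize(im[max(v-80,0):v+80,max(u-130,0):u+130,::-1],(350,240))
H=np.zeros((376,350,3),np.uint8);H[:240]=cr
cv2.imwrite("pics/%s.png"%sys.argv[1],np.hstack([S,H]))
# digit blob rows per wheel
for i in range(3):
    g=cv2.cvtColor(S[:,150*i+38:150*i+100],cv2.COLOR_BGR2GRAY)
    n,l,st,ce=cv2.connectedComponentsWithStats((g<110).astype(np.uint8))
    print(i,[(st[k,1],st[k,1]+st[k,3]) for k in range(1,n) if 45<st[k,3]<75])
E
python3 look.py w3
```

```text
10.15 [590.50065862   0.60345482 141.86094459] [-0.12777617 -1.58373466 -1.08867967]
0 [(np.int32(0), np.int32(61)), (np.int32(91), np.int32(154)), (np.int32(194), np.int32(245)), (np.int32(280), np.int32(344))]
1 [(np.int32(0), np.int32(70)), (np.int32(100), np.int32(164)), (np.int32(203), np.int32(254))]
2 [(np.int32(54), np.int32(123)), (np.int32(157), np.int32(219)), (np.int32(250), np.int32(306))]
```

View pics/w3.png

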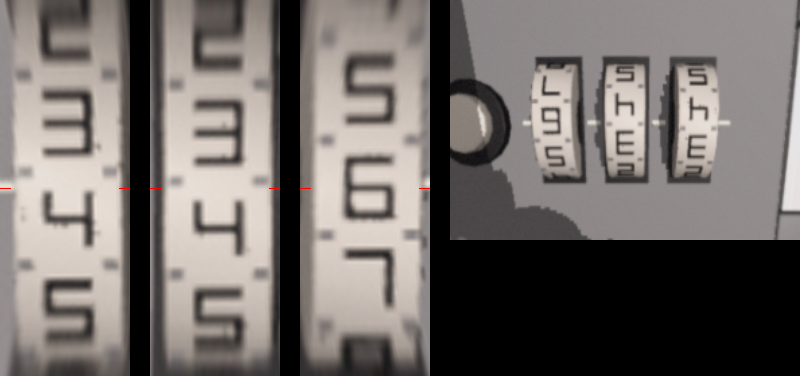

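```bash
python3 - <<'E'
from wheels import *
f=np.load("pics/w3.npz");im=f["im"]
c=cam("wrist")
for y in(-8,-48,28,-85):
    pts=[proj(c,w(x,y,45)) for x in np.linspace(-8,8,81)]
    p=[cv2.remap(im,np.float32([[q[0]]]),np.float32([[q[1]]]),1)[0,0].mean() for q in pts]
    p=np.array(p);k=p-np.median(p);m=k>0.5*k.max();print(y,k.max(),(np.linspace(-8,8,81)[m]*k[m]).sum()/k[m].sum())
# plate edges and key
E
```

```text
-8 39.33333333333333 -3.5781906300484647
-48 66.99999999999999 0.9730398899587351
28 39.33333333333334 0.4849315068493154
-85 1.6666666666666572 -1.5122807017543927
```

Emit:
move_arm:
  steps: "0 -25 13 -15 0;0 -25 13 -15 0;0 -25 13 -16 0;0 -2 1 -12 0;0 0 0 -6 0;0 0 0 0 0;0 0 0 -2 0;0 0 0 0 0"

```text
t: 11.0
eef_pos: [516.2, 39.5, 76.9]
tcp_rot: [0.707, 0.037, 0.706, -0.037]
ft_force: [-0.0, 0.5, 0.1]
opening: -0.0
```

Emit:
move_arm:
  steps: "0 -3 0.3 -1.5 0;0 0 0 -0.8 0;0 0 0 0 0"

```text
t: 11.3
eef_pos: [512.9, 40.2, 75.0]
tcp_rot: [0.707, 0.037, 0.706, -0.036]
ft_force: [0.2, -0.8, 4.0]
opening: -0.003
```

Emit:
move_arm:
  steps: "0 2 -0.2 -0.1 0;0 2.5 -0.3 0 0;0 2 -0.2 0 0;0 0 0 0 0"

```text
t: 11.7
eef_pos: [519.9, 39.4, 75.0]
tcp_rot: [0.707, 0.036, 0.705, -0.036]
ft_force: [0.4, -0.2, 4.5]
opening: -0.003
```

Emit:
move_arm:
  steps: "0 0 0 7 0;0 -1 -20 0 0;0 -1 -18.5 0 0;0 0 0 -6 0;0 0 0 -1 0;0 0 0 0 0;0 0 0 0 0"

```text
t: 12.4
eef_pos: [517.5, -0.3, 75.0]
tcp_rot: [0.707, 0.036, 0.706, -0.037]
ft_force: [-0.9, -5.8, 7.1]
opening: -0.0
```

Emit:
move_arm:
  steps: "0 -3 0.3 0.2 0;0 -3 0.3 0 0;0 -3 0.3 0 0;0 -1.7 0.2 0 0;0 0 0 0 0"

```text
t: 12.9
eef_pos: [506.4, 1.9, 75.0]
tcp_rot: [0.707, 0.036, 0.706, -0.036]
ft_force: [-0.7, -4.0, 6.3]
opening: -0.002
```

Emit:
move_arm:
  steps: "0 0 0 10 0;0 20 0 16 0;0 25 0 16 0;0 25 0 16 0;0 15 0 10 0;0 0 0 0 0;0 0 0 0 0"

```text
t: 13.6
eef_pos: [589.7, 3.5, 141.7]
tcp_rot: [0.705, 0.036, 0.707, -0.036]
ft_force: [-1.5, -0.2, 0.4]
opening: -0.0
```

```bash
python3 look.py w4; python3 - <<'E'
from wheels import *
im=np.load("pics/w4.npz")["im"];c=cam("wrist")
X=np.linspace(-8,8,161)
for y in(-48,-8,28):
  for yy in(y-2,y,y+2):
    pts=np.float32([[proj(c,w(x,yy,45)) for x in X]])
    p=cv2.remap(im,pts[...,0],pts[...,1],1)[0].mean(1);k=p-np.median(p);m=(k>0.5*k.max())&(abs(X)<3.0);print(yy,k.max().round(),((X[m]*k[m]).sum()/k[m].sum()).round(2))
E
```

```text
13.6 [589.72832541   3.4540632  141.7339189 ] [-1.50703384 -0.24985193  0.42931197]
0 [(np.int32(51), np.int32(119)), (np.int32(156), np.int32(207)), (np.int32(246), np.int32(307))]
1 [(np.int32(53), np.int32(122)), (np.int32(156), np.int32(217)), (np.int32(255), np.int32(306))]
2 [(np.int32(56), np.int32(124)), (np.int32(158), np.int32(219)), (np.int32(250), np.int32(308))]
-50 71.0 0.5
-48 89.0 0.49
-46 52.0 0.46
-10 71.0 0.29
-8 44.0 0.3
-6 53.0 0.25
26 5.0 0.75
28 47.0 -0.05
30 69.0 0.1
```

View pics/w4.png

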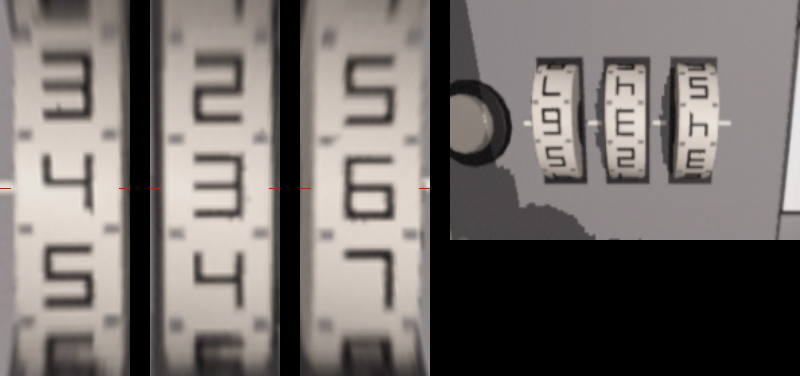

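The wheels now read 4, 3 and 6, centred at rows 182.5, 186.5 and 188.5 against about 187 for the index line, so each is within 0.03 rad. Next is the print key.

Emit:
move_arm:
  steps: "0 -20 -25 0 0;0 -25 -30 -15 0;0 -25 -30 -15 0;0 -17 -10 -15 0;0 0 0 -10 0;0 0 0 0 0;0 0 0 0 0"

```text
t: 14.35
eef_pos: [504.8, -91.2, 87.4]
tcp_rot: [0.706, 0.036, 0.706, -0.035]
ft_force: [-0.1, -0.2, 0.5]
opening: 0.005
```

```bash
python3 - <<'E'
from wheels import *
f=np.load("pics/w1.npz");d=f["d"];im=f["im"]
# depth of key area in top view
c=cam("top");g=np.load("pics/top0.npz")
for z in (55,60,65):
    u,v=proj(c,w(0,-122,z)).round().astype(int)
    print(z,u,v,[at_depth(c,g["d"],u+a,v+b)[2].round(1) for a in(-2,0,2) for b in(-2,0,2)])
m=(g["im"].min(2)>120);m[:, :248]=0;m[:,270:]=0;m[:195]=0;m[215:]=0
vv,uu=np.nonzero(m);print("key px",uu.mean(),vv.mean(),m.sum(),at_z(c,uu.mean(),vv.mean(),60), w(0,-122,60))
E
```

```text
55 258 204 [np.float64(61.5), np.float64(65.9), np.float64(59.4), np.float64(70.6), np.float64(67.6), np.float64(70.2), np.float64(69.5), np.float64(70.6), np.float64(66.0)]
60 258 204 [np.float64(61.5), np.float64(65.9), np.float64(59.4), np.float64(70.6), np.float64(67.6), np.float64(70.2), np.float64(69.5), np.float64(70.6), np.float64(66.0)]
65 258 204 [np.float64(61.5), np.float64(65.9), np.float64(59.4), np.float64(70.6), np.float64(67.6), np.float64(70.2), np.float64(69.5), np.float64(70.6), np.float64(66.0)]
key px 257.49122807017545 203.3859649122807 57 [503.43602992 -90.60621186  60.        ] [502.24959921 -91.78918731  60.        ]
```

Key top at z≈67, centre good. I'm descending.

Emit:
move_arm:
  steps: "0 -2 0 -8 0;0 0 0 -8 0;0 0 0 -2 0;0 0 0 0 0;0 0 0 0 0"

```text
t: 14.85
eef_pos: [502.1, -92.6, 69.4]
tcp_rot: [0.706, 0.036, 0.706, -0.036]
ft_force: [-0.5, 0.5, -0.2]
opening: -0.001
```

Emit:
move_arm:
  steps: "0 0 0 -2 0;0 0 0 0 0;0 0 0 0 0"

```text
t: 15.15
eef_pos: [502.0, -92.6, 67.4]
tcp_rot: [0.706, 0.036, 0.706, -0.036]
ft_force: [0.2, 0.2, -0.4]
opening: -0.001
```

Emit:
move_arm:
  steps: "0 0 0 -2 0;0 0 0 -2 0;0 0 0 0 0"

```text
t: 15.45
eef_pos: [502.2, -92.7, 63.4]
tcp_rot: [0.706, 0.036, 0.706, -0.036]
ft_force: [-0.0, -0.2, 4.1]
opening: 0.003
```

Emit:
move_arm:
  steps: "0 0 0 -2 0;0 0 0 -1 0;0 0 0 0 0"

```text
t: 15.75
eef_pos: [502.2, -92.7, 61.0]
tcp_rot: [0.706, 0.037, 0.706, -0.036]
ft_force: [-1.5, 0.3, 9.9]
opening: -0.0
```

Emit:
move_arm:
  steps: "0 0 0 -0.8 0;0 0 0 0 0;0 0 0 0 0"

```text
t: 16.05
eef_pos: [502.3, -92.6, 60.9]
tcp_rot: [0.706, 0.037, 0.706, -0.036]
ft_force: [-4.4, 1.1, 15.7]
opening: 0.003
```

Emit:
move_arm:
  steps: "0 0 0 5 0;0 0 0 8 0;0 0 0 15 0;0 0 20 10 0;0 0 30 10 0;0 0 40 0 0;0 0 40 0 0;0 0 40 0 0"

```text
t: 16.85
eef_pos: [501.6, 78.9, 107.6]
tcp_rot: [0.706, 0.037, 0.706, -0.036]
ft_force: [0.6, 0.1, -0.2]
opening: -0.001
```

Key bottomed at z 61 (force rose from 4 to 16 N) and released. Next I tip the plate.

Emit:
move_arm:
  steps: "0 -6 30 0 0;0 -5 24 -15 0;0 0 0 -25 0;0 0 0 -14 0;0 0 0 0 0;0 0 0 0 0"

```text
t: 17.45
eef_pos: [491.3, 130.3, 53.8]
tcp_rot: [0.706, 0.037, 0.706, -0.037]
ft_force: [0.1, -0.2, 1.0]
opening: 0.0
```

Emit:
move_arm:
  steps: "0 0 0 -4 0;0 0 0 -3 0;0 0 0 -3 0;0 0 0 -2 0;0 0 0 0 0"

```text
t: 17.95
eef_pos: [490.8, 131.4, 41.4]
tcp_rot: [0.706, 0.036, 0.706, -0.036]
ft_force: [0.3, -0.0, -0.2]
opening: -0.001
```

Emit:
move_arm:
  steps: "0 0 0 -3 0;0 0 0 -3 0;0 0 0 -2 0;0 0 0 0 0"

```text
t: 18.35
eef_pos: [490.9, 131.4, 33.2]
tcp_rot: [0.706, 0.036, 0.706, -0.036]
ft_force: [-0.2, 0.4, -0.2]
opening: 0.003
```

Emit:
move_arm:
  steps: "0 0 0 -2 0;0 0 0 -1 0;0 0 0 0 0"

```text
t: 18.65
eef_pos: [491.3, 131.4, 30.5]
tcp_rot: [0.706, 0.036, 0.706, -0.036]
ft_force: [0.2, -0.9, 0.5]
opening: 0.0
```

```bash
python3 - <<'E'
from wheels import *
c,im,d=shot("scene");print(ctrl.observe()["ft_force"])
u,v=proj(c,w(0,100,45)).astype(int)
cv2.imwrite("pics/s2.png",cv2.resize(im[v-75:v+50,u-85:u+85,::-1],None,fx=4,fy=4,interpolation=cv2.INTER_CUBIC))
E
```

```text
[0.14239563 0.42767392 0.25804889]
```

View pics/s2.png

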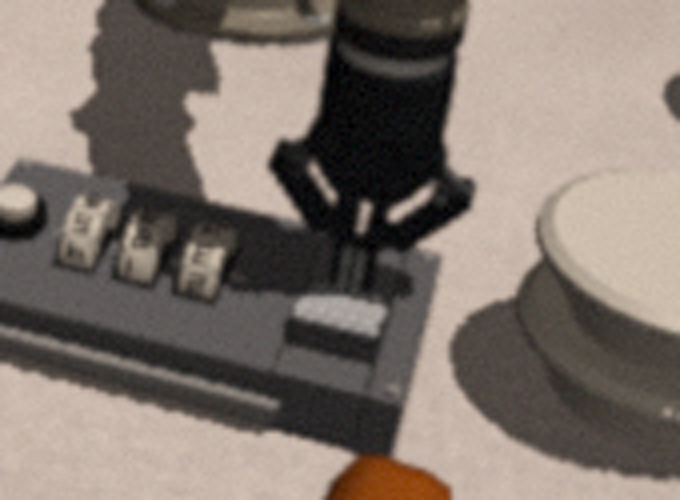

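The far edge of the plate stands up out of the nest at crop (340,312), with a dark gap below it. I press on to the stop.

Emit:
move_arm:
  steps: "0 0 0 -1.5 0;0 0 0 -1 0;0 0 0 0 0"

```text
t: 19.0
eef_pos: [491.6, 131.4, 28.5]
tcp_rot: [0.707, 0.037, 0.706, -0.036]
ft_force: [-0.4, -0.5, 5.4]
opening: -0.0
```

Emit:
move_arm:
  steps: "0 0 0 -1.5 0;0 0 0 -1 0;0 0 0 0 0"

```text
t: 19.3
eef_pos: [491.8, 131.4, 27.9]
tcp_rot: [0.706, 0.037, 0.706, -0.036]
ft_force: [-6.2, -0.9, 22.3]
opening: 0.0
```

Emit:
move_arm:
  steps: "0 0 0 10 0;0 0 0 30 0;0 0 0 40 0;1 20 -2 10 0;1 25 -2 0 0;1 21 -2 0 0;1 0 0 0 0;1 0 0 0 0"

```text
t: 20.1
eef_pos: [556.2, 125.2, 115.1]
tcp_rot: [0.706, 0.036, 0.707, -0.037]
ft_force: [-0.1, -0.4, -0.1]
opening: 0.851
```

```bash
python3 - <<'E'
from wheels import *
s=ctrl.observe();print(s["t"],s["eef_pos"],s["opening"])
c=cam("top");im,d=ctrl.grab_frame("top")
c2,im2,d2=shot("wrist")
a=im[165:235,165:255,::-1];b=im2[:,:,::-1]
cv2.imwrite("pics/p1.png",np.hstack([cv2.resize(a,(400,311)),cv2.resize(b,(400,311))]))
pts=[proj(c2,w(x,y,z)).round() for x,z in((42.6,62),(38.4,69)) for y in(125,75)];print(pts)
E
```

```text
20.1 [556.22320096 125.17874716 115.05077175] 0.8507322190563189
[array([288., 223.]), array([224., 222.]), array([289., 222.]), array([223., 221.])]
```

View pics/p1.png

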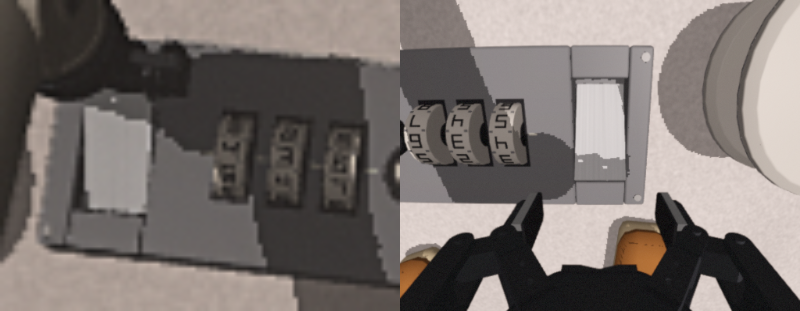

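The wrist view shows the raised far edge at full-frame (224..288, 220), as predicted. The fingers straddle it and the buns are clear. I descend and grip.

Emit:
move_arm:
  steps: "1 1 0 -20 0;1 0 0 -20 0;1 0 0 -15 0;1 0 0 -10 0;1 0 0 0 0;1 0 0 0 0"

```text
t: 20.8
eef_pos: [558.1, 125.4, 50.8]
tcp_rot: [0.706, 0.036, 0.706, -0.036]
ft_force: [0.0, 0.1, 0.9]
opening: 0.998
```

Emit:
move_arm:
  steps: "0 0 0 0 0;0 0 0 0 0;0 0 0 0 0;0 0 0 0 0;0 0 0 0 0"
  force: 30

```text
t: 21.3
eef_pos: [558.5, 125.6, 51.1]
tcp_rot: [0.707, 0.037, 0.706, -0.036]
ft_force: [-0.6, -0.9, 3.8]
opening: 0.577
```

Emit:
move_arm:
  steps: "0 0 0 5 0;0 0 0 10 0;0 0 0 20 0;0 0 0 25 0;0 0 0 25 0;0 0 0 15 0;0 0 0 0 0"

```text
t: 22.0
eef_pos: [559.5, 125.6, 152.9]
tcp_rot: [0.708, 0.037, 0.705, -0.036]
ft_force: [0.6, -0.5, -0.8]
opening: 0.574
```

```bash
python3 - <<'E'
from wheels import *
s=ctrl.observe();print(s["t"],s["eef_pos"],s["opening"],s["ft_force"])
c2,im2,d2=shot("wrist");c,im,d=shot("scene")
u,v=proj(c,s["eef_pos"]).astype(int);print(u,v)
a=im[max(v-80,0):v+100,u-110:u+120,::-1];b=im2[:,:,::-1]
cv2.imwrite("pics/p2.png",np.hstack([cv2.resize(a,(400,313)),cv2.resize(b,(400,313))]))
E
```

```text
22.0 [559.54604717 125.60822751 152.91290138] 0.5736771030449458 [ 0.63420778 -0.48982677 -0.76783004]
354 183
```

View pics/p2.png

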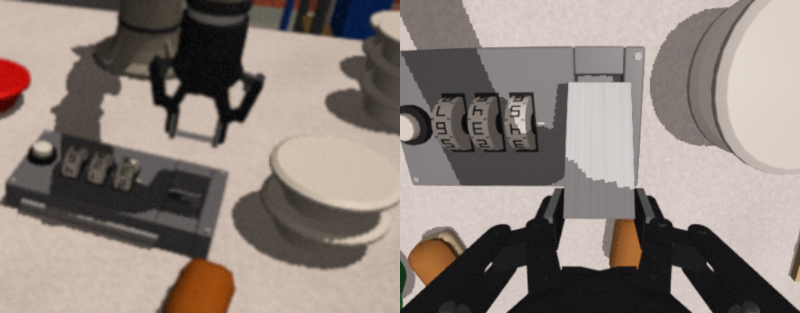

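```bash
cat > plate.py <<'E'
from wheels import *
s=ctrl.observe();c,im,d=shot("wrist")
print(s["t"],s["eef_pos"])
for v in (110,130,150,170,190,210,225,240,255,262):
    u=(568+632)/2-400; u=u*512/400
    X=at_depth(c,d,u,v);print(v,X.round(1),(X-s["eef_pos"]).round(1))
E
python3 plate.py
```

```text
22.1 [557.44783918 125.51707602 150.13053516]
110 [484.8 133.  119.7] [-72.7   7.5 -30.5]
130 [496.  131.8 126.5] [-61.5   6.3 -23.6]
150 [506.7 130.7 133.1] [-50.7   5.2 -17. ]
170 [517.3 129.6 138.7] [-40.1   4.1 -11.5]
190 [527.2 128.6 145.5] [-30.3   3.1  -4.6]
210 [536.6 127.6 152. ] [-20.8   2.1   1.9]
225 [543.8 126.9 156. ] [-13.6   1.3   5.9]
240 [550.5 126.2 160.7] [-7.   0.6 10.6]
255 [557.3 125.4 164.7] [-0.1 -0.1 14.6]
262 [560.8 125.1 166. ] [ 3.4 -0.4 15.9]
```

The plate is held tilted at 0.55 rad, with its centre 35 mm towards the robot from the TCP. I carry it over to the lid at (527.6,-314.4).

Emit:
move_arm:
  steps: "0 0 -15 10 0;0 0 -30 5 0;0 0 -40 0 0;0 0 -40 0 0;0 0 -40 0 0;0 0 -40 0 0;0 0 -40 0 0;0 0 -40 0 0"

```text
t: 22.95
eef_pos: [556.8, -162.4, 165.4]
tcp_rot: [0.706, 0.037, 0.707, -0.037]
ft_force: [1.9, 0.6, -1.2]
opening: 0.573
```

Emit:
move_arm:
  steps: "0 0 -40 0 0;0 0 -40 0 0;0 0 -40 0 0;0 -2 -25 -10 0;0 0 -13 -20 0;0 0 0 -15 0;0 0 0 0 0;0 0 0 0 0"

```text
t: 23.75
eef_pos: [556.0, -316.2, 120.1]
tcp_rot: [0.706, 0.036, 0.707, -0.035]
ft_force: [-0.4, -0.4, -2.0]
opening: 0.573
```

```bash
python3 plate.py; python3 - <<'E'
from h import *
c,im,d=shot("wrist")
m=(im.min(2)>95)
cv2.imwrite("pics/p3.png",im[:,:,::-1])
E
```

```text
23.75 [ 555.97205    -316.20376837  120.12004308]
110 [ 483.3 -308.8   88.8] [-72.7   7.5 -31.3]
130 [ 494.4 -309.9   96.8] [-61.5   6.3 -23.3]
150 [ 505.4 -311.   102.5] [-50.6   5.2 -17.6]
170 [ 515.8 -312.1  108.7] [-40.1   4.1 -11.4]
190 [ 525.8 -313.2  115.2] [-30.1   3.   -5. ]
210 [ 535.2 -314.1  122. ] [-20.8   2.1   1.8]
225 [ 542.5 -314.9  125.8] [-13.5   1.3   5.7]
240 [ 549.5 -315.6  129.7] [-6.4  0.6  9.6]
255 [ 555.7 -316.3  134.9] [-0.2 -0.1 14.7]
262 [ 558.2 -316.5  137.7] [ 2.3 -0.3 17.5]
```

View pics/p3.png

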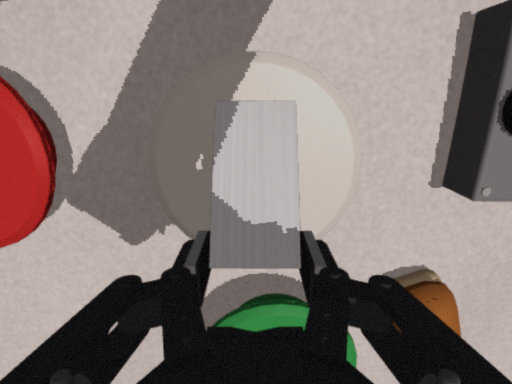

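The plate is over the lid: rim at columns 152 to 362, plate at 214 to 298, both centred at column 256. I lower the near end onto the lid.

Emit:
move_arm:
  steps: "0 0 0 -8 0;0 0 -1 -7 0;0 0 0 -5 0;0 0 0 0 0;0 0 0 0 0"
  force: 20

```text
t: 24.35
eef_pos: [555.8, -318.6, 100.4]
tcp_rot: [0.706, 0.036, 0.706, -0.036]
ft_force: [-1.0, 0.8, -1.2]
opening: 0.574
```

Emit:
move_arm:
  steps: "0 0 0 -2 0;0 0 0 -2 0;0 0 0 -1 0;0 0 0 0 0"

```text
t: 24.75
eef_pos: [557.0, -318.9, 96.3]
tcp_rot: [0.707, 0.036, 0.705, -0.036]
ft_force: [1.4, 0.4, 2.6]
opening: 0.579
```

Emit:
move_arm:
  steps: "0 1.4 -0.1 -2.5 0;0 1.3 -0.1 -2.5 0;0 1 -0.1 -2.5 0;0 1 -0.1 -2.5 0"

```text
t: 25.15
eef_pos: [562.6, -319.4, 86.3]
tcp_rot: [0.707, 0.036, 0.705, -0.036]
ft_force: [2.9, -0.1, 5.5]
opening: 0.574
```

Emit:
move_arm:
  steps: "0 0.8 -0.1 -2.5 0;0 0.8 -0.1 -2.5 0;0 0.7 -0.1 -2.5 0;0 0.7 -0.1 -2.5 0"

```text
t: 25.55
eef_pos: [563.6, -319.4, 75.3]
tcp_rot: [0.706, 0.036, 0.706, -0.036]
ft_force: [3.1, 0.1, 3.1]
opening: 0.573
```

Emit:
move_arm:
  steps: "0 1.5 -0.1 -2.5 0;0 0.8 0 -2.5 0;0 0.6 0 -2.5 0;0 0.5 0 -2.5 0"

```text
t: 25.95
eef_pos: [566.6, -319.6, 65.1]
tcp_rot: [0.706, 0.036, 0.706, -0.036]
ft_force: [1.9, -1.2, 3.2]
opening: 0.571
```

```bash
cat > bowl.py <<'E'
from h import *
c,im,d=shot("top");p=c[0]
K=np.array([[p["fx"],0,p["cx"]],[0,p["fy"],p["cy"]],[0,0,1.]])
u,v=np.meshgrid(np.arange(512),np.arange(384))
q=cv2.undistortPoints(np.stack([u,v],-1).reshape(-1,1,2).astype(float),K,np.array([p["k1"],0,0,0.])).reshape(384,512,2)
P=(np.dstack([q,np.ones((384,512))])*d[...,None]-c[2])@c[1]
z=P[...,2];m=np.zeros(z.shape,bool);m[165:230,295:362]=1;m&=(z>48)&(z<63)
X=P[m][:,:2].astype(np.float32)
h=cv2.convexHull(X)[:,0]
from scipy.optimize import least_squares
r=least_squares(lambda a:np.hypot(*(h-a[:2]).T)-a[2],[527,-314,85],loss="soft_l1");print("lid",r.x)
E
python3 bowl.py; python3 plate.py
```

```text
lid [ 525.04207697 -316.59687617   81.35839207]
26.0 [ 566.62533865 -319.46404506   64.75172682]
110 [ 492.5 -311.9   66.9] [-74.1   7.5   2.1]
130 [ 502.1 -312.9   68.1] [-64.5   6.5   3.3]
150 [ 511.6 -313.9   71.2] [-55.    5.6   6.5]
170 [ 521.9 -315.    70.9] [-44.7   4.5   6.2]
190 [ 531.6 -316.    74.1] [-35.    3.5   9.3]
210 [ 542.1 -317.    75.4] [-24.5   2.4  10.6]
225 [ 550.4 -317.9   76.1] [-16.3   1.6  11.4]
240 [ 558.6 -318.7   77.3] [-8.   0.7 12.5]
255 [ 566.7 -319.6   79. ] [ 0.  -0.1 14.3]
262 [ 570.6 -320.    79.6] [ 4.  -0.5 14.9]
```

Emit:
move_arm:
  steps: "0 0.8 0 -2.5 0;0 0.4 0 -2.5 0;0 0.2 0 -2 0;0 0 0 0 0"

```text
t: 26.45
eef_pos: [568.2, -319.5, 58.1]
tcp_rot: [0.706, 0.036, 0.706, -0.036]
ft_force: [0.7, -1.1, 1.4]
opening: 0.577
```

```bash
python3 plate.py
```

```text
26.45 [ 568.15981763 -319.51669379   58.12825144]
110 [ 493.8 -312.    65.9] [-74.4   7.5   7.8]
130 [ 502.9 -312.9   67.5] [-65.2   6.6   9.4]
150 [ 512.6 -313.9   67.6] [-55.6   5.6   9.4]
170 [ 522.3 -314.9   68.7] [-45.8   4.6  10.6]
190 [ 532.5 -316.    69.5] [-35.7   3.6  11.3]
210 [ 543.  -317.    70.3] [-25.1   2.5  12.2]
225 [ 551.2 -317.9   71. ] [-17.    1.7  12.8]
240 [ 559.5 -318.7   71.8] [-8.7  0.8 13.6]
255 [ 567.9 -319.6   72.8] [-0.2 -0.1 14.7]
262 [ 572.2 -320.    72.9] [ 4.  -0.5 14.8]
```

Emit:
move_arm:
  steps: "0 0 0 -2 0;0 0 0 -2 0;0 0 0 -1 0;0 0 0 0 0;0 0 0 0 0"

```text
t: 27.0
eef_pos: [568.8, -319.5, 53.7]
tcp_rot: [0.706, 0.036, 0.706, -0.036]
ft_force: [2.7, -1.0, 2.5]
opening: 0.577
```

Emit:
move_arm:
  steps: "0 0 0 -1 0;0 0 0 -1 0;0 0 0 0 0"

```text
t: 27.3
eef_pos: [568.9, -319.5, 53.3]
tcp_rot: [0.707, 0.037, 0.706, -0.036]
ft_force: [-1.1, 2.0, 12.4]
opening: 0.573
```

Emit:
move_arm:
  steps: "0.75 0 0 0 0;0.75 0 0 0 0;0.75 0 0 0 0;0.75 0 0 0 0"

```text
t: 27.7
eef_pos: [567.8, -319.1, 50.8]
tcp_rot: [0.706, 0.037, 0.707, -0.036]
ft_force: [0.6, -0.1, 0.1]
opening: 0.75
```

```bash
python3 plate.py
```

```text
27.7 [ 567.75726192 -319.13488748   50.84695962]
110 [ 493.2 -311.6   64. ] [-74.6   7.5  13.1]
130 [ 502.  -312.5   65.4] [-65.8   6.6  14.6]
150 [ 511.4 -313.5   64.8] [-56.4   5.7  13.9]
170 [ 520.9 -314.4   65.4] [-46.9   4.7  14.6]
190 [ 531.4 -315.5   64.2] [-36.3   3.6  13.4]
210 [ 541.7 -316.6   65.2] [-26.    2.6  14.4]
225 [ 550.3 -317.4   64.6] [-17.4   1.7  13.8]
240 [ 559.3 -318.4   64.2] [-8.5  0.8 13.3]
255 [ 568.3 -319.3   64.3] [ 0.6 -0.1 13.4]
262 [ 572.1 -319.7   65.2] [ 4.3 -0.5 14.4]
```

The plate now lies flat with its top at z≈64.5. I retreat straight up and away, then check.

Emit:
move_arm:
  steps: "0.85 0 0 0 0;0.85 0 0 8 0;0.85 0 0 25 0;0.85 0 0 40 0;0.85 -10 30 40 0;0.85 -30 40 20 0;0.85 -40 40 10 0;0.85 -40 40 0 0"

```text
t: 28.55
eef_pos: [460.7, -182.4, 192.7]
tcp_rot: [0.707, 0.036, 0.705, -0.037]
ft_force: [0.7, 1.0, 1.4]
opening: 0.851
```

Emit:
move_arm:
  steps: "0.85 0 45 0 0;0.85 0 45 0 0;0.85 0 45 0 0;0.85 0 45 0 0;0.85 0 45 0 0;0.85 0 0 0 0;0.85 0 0 0 0"

```text
t: 29.25
eef_pos: [460.7, 42.8, 191.5]
tcp_rot: [0.706, 0.035, 0.706, -0.035]
ft_force: [0.4, -1.1, 0.3]
opening: 0.851
```

```bash
sed -i 's/(z<63)/(z<70)/' bowl.py; cat >> bowl.py <<'E'
(cx,cy),rr=cv2.minEnclosingCircle(X);print("enclosing",cx,cy,rr)
mp=m&(np.hypot(P[...,0]-cx,P[...,1]-cy)<75)&(z>60)
print("plate",cv2.minAreaRect(P[mp][:,:2].astype(np.float32)),P[mp].mean(0))
s=np.load("pics/top0.npz")["im"]
cc,i2,_=shot("scene")
a=cv2.resize(im[160:240,165:365,::-1],(800,320));b=cv2.resize(i2[120:270,140:480,::-1],(635,280))
o=np.zeros((600,800,3),np.uint8);o[:320]=a;o[320:,:635]=b;cv2.imwrite("pics/final.png",o)
E
python3 bowl.py
```

```text
lid [ 528.2360788  -314.6677288    84.72793377]
enclosing 528.0579833984375 -315.1566162109375 85.55801391601562
plate ((524.9033203125, -314.2000427246094), (140.3027801513672, 143.7005157470703), 15.206043243408203) [ 525.23006153 -316.14283609   63.83656592]
```

View pics/final.png

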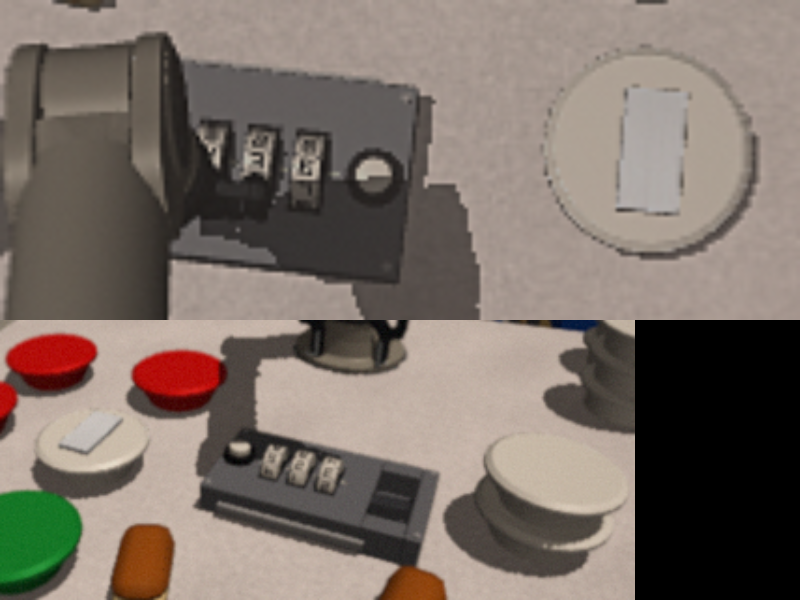

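```bash
python3 -c "
from cell import ctrl
print(ctrl.sign_off())"
```

```text
the job is handed in; nothing more can be done
None
```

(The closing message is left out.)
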